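# Clamp a camera mount under a threaded ring

### The job

Pick up the camera mount by its post, lay its forked foot flat between the rails of the clamp base and slide it under the brass ring until the fork is fully home against the threaded stud. Then screw the ring down clockwise, counting the turns, until you feel the resistance rise, and give it only about an eighth of a turn more so that the mount is held snugly. Be gentle throughout, leave the other desk things where they are, and let go of everything at the end.

Things in the scene. Friction and masses are not known exactly. Their poses are not given: they have to be found in the camera images.
- stud_foot (a point): Foot of the upright threaded steel stud (18 mm thick, its top 58 mm above this point): on the stud's axis, on the base plate's upper face, 8 mm above the desk. Axes: z up, x away from the open mouth, so the fork goes in from -x and moves towards +x.
- base: Dark steel clamp base, fixed; origin on the desk under the stud, axes as stud_foot. Plate 110 x 76 x 8 mm (x -60 to +50). Two grey rails on it, 9 mm high, inner faces at y = +-21.5 mm, 9 mm wide, from x = -42 to +26 mm, flaring outward to x = -60 mm; the 40 mm wide foot of the mount slides between them.
- ring: Knurled brass ring nut, already started on the stud: 44 mm across, 22 mm high, white mark on its top at its own +x. Origin at its middle on the stud's axis, 45 to 47 mm above the desk at the start. Clockwise from above moves it down 10 mm a turn (1.6 mm a radian), at about 0.05 N m while it runs free; it stays where it is left. At most 1.5 turns of travel.
- mount: Loose camera mount, 0.14 to 0.28 kg: flat aluminium foot plate 40 mm wide, 7 mm thick, 116 mm long (x -91.5 to +24.5 mm), with a 21 mm wide fork slot open at its +x end, and a post near its -x end. Origin on the underside where the stud's axis stands when the fork is home (the slot's bottom is 9.5 mm behind it); z up, x towards the open fork.
- mount_seat (a point): The mount's origin, as a point: when the fork is home it coincides with stud_foot (the fork then rests against the stud or within a millimetre of it) and the x axes agree.
- mount_post (a point): Grip point in the mount's black upright square post, 16 x 16 mm with faces along the mount's x and y. The point is 75 mm behind mount_seat (-x) and 36 mm above the underside; the post is 55 mm high above the underside, with a 6 mm screw stub on top. Same axes as the mount.
- mug: blue-grey mug, 95 mm high, 92 x 127 mm with its handle; bystander, origin under its centre
- notes: block of yellow sticky notes, 77 x 77 x 24 mm; bystander, origin under its centre
- mouse: black computer mouse, 104 x 66 x 37 mm; bystander, origin under its centre
- glue: glue stick standing upright, red cap, 27 mm across, 92 mm high; bystander, origin under its centre
- ring_under (a point): Nominal underside (25 mm below the ring's middle) of the black spring-loaded foot, 34 mm across, under the ring; the true one is up to 2.8 mm higher or lower (not measured), at first 3 to 9.5 mm above a mount lying home: 0.3 to 1 turn runs free. Then the spring gives 6.5 N per mm (10 N a radian) and the moment while turning grows to about 0.2 N m at 10 N; at standstill friction may hide it.

How it is judged:
By the outcome, as a careful person would: the job done as asked, in the order asked, and still so for the second after the job is handed in, with the robot touching nothing.
It also fails if it takes over 72 s, if anything falls off the work surface, if the arm or the gripper's body presses on something with over 40 N, if the wrist force passes 120 N, or if a joint passes its speed limit or range.

### The arm

A 6-joint arm with a two-finger parallel gripper is mounted at the origin on a cart in front of the work surface, level with it; the furniture and walls round the work are solid. World frame = base frame: x ahead of the robot, y to its left, z up, the work surface at z = 0. Lengths are in mm, angles in degrees, forces in N, time in s.
With the tool pointing down it reaches from about 300 to 875 mm from the base axis. Payload 4.2 kg.
Tool frame: the origin (TCP) lies on the centre line of the jaws, within the pads' length; the fingertips stand manip.tips_ahead ahead of it and the grasp point (between the pads) lies 3 mm ahead of it (manip.tips_ahead is the distance from the TCP to the fingertips, in mm); z points along the fingers, y is the line along which they close (so a half turn about z gives the same grasp; the last joint's range is limited). The gripper opens to 85 mm and grips with 20 to 120 N. Pads are 22 mm wide; open, the fingers measure 114 mm over their backs; the gripper's body (76 mm by 85 mm) begins 54 mm behind the grasp point. The pads swing forward as they close: fully open they stand 13 mm farther back than shut.
Start: joints at [73.797, 18.312, 89.639, -0, 72.044, -1.146], TCP at [149.377, 555.271, 253.338] pointing down, gripper open.
Joint ranges: [-177.97, 177.97], [-48.28, 115.42], [12.27, 149.76], [-77.06, 257.06], [2.81, 150.46], [-146.56, 146.56]. Speed limits (degrees/s): [147.25, 147.25, 180, 180, 180, 180].

### API

Orientations are given as [roll, pitch, yaw] about the fixed x, y, z axes, in that order (R = Rz(yaw) Ry(pitch) Rx(roll)).
In Python, from cell import manip gives the robot as it stands.
- The arm moves only by the tool drive_tool, never from a script. Its argument "series" is a list of rows, each a list of 6 numbers: the shift along the tool's x, y, z normalised to -1 to 1, where 1 is 0.04 m, then the turn, a rotation vector about the tool's x, y, z normalised to -1 to 1, where 1 is 0.1 rad. A call has 1 to 12 rows; each row shifts and turns the commanded pose from where the row before left it, along the tool's axes as they then stand; what a row does not reach is not made up. A row lasts 1/10 s, in which the tool goes at most 50 mm and 8.59 degrees, less where a joint would pass 70% of its speed; a pose out of reach is approached as far as the arm can. A call with a number of a shift or a turn outside -1 to 1 is refused whole. A call with a gripper value outside its range is refused whole. "grip" is the gripper command: -1 is shut, 1 is fully open, values between are in proportion, set as the call begins (left out, the last holds). The fingers move at their own pace and stop on an object; "force" is the grip in N (left out, the last holds). Time passes only in rows, so rows that do not move let the fingers close. It gives the time, the measured TCP pose, the force, the opening and the grip force at its end, in the units of the state.
- manip.sense(): the state, without advancing time (a new reading comes with each control period).
- manip.read_camera(name): name is "scene" or "side" or "wrist"; returns the picture (420x560x3 uint8, red, green, blue); there is no depth.
- manip.camera_info(name): a dict with "fx", "fy", "cx", "cy" (pixels), "rvec" (rotation vector, rad) and "tvec" (3), from world to camera coordinates, as OpenCV has them. Camera axes: x right, y down, z forward; pixel columns grow to the right and rows downward; lengths in mm; the calibration is good to about 2 mm. The wrist camera is an equidistant fisheye: a pixel r from the principal point sees the ray r / f radians off the axis. A picture is of the moment at which its call begins: read the wrist's pose just before it. camera_info takes no time and is no camera call; for the wrist camera it gives the pose at the moment of the call.
- manip.close_job(): hands the job in; it is judged then, once.
Trained networks look in the newest picture that a camera, given by its name, has taken for a name from the list of things; names that differ only in an ending like _2 or _b are one class to them, and where a whole thing is asked for, a point or a joint stands for the part that bears it (a point fixed in the world has none). Each returns a list of dicts, best first, with "conf" (0 to 1); they miss things now and then, are a little off and sometimes report something else, mostly with a low value. They report only what shows in the picture. A call takes as long as a camera call.
- manip.search_frame(camera, query): "location" ([x, y, z] in mm, in world coordinates, good to about 4 mm: the middle of the surface that is visible of it).
- manip.outline_of(camera, query): "region" (420x560 bool, what is visible of it).
The state is a dict: "clock": time; "joint_pos": joint angles; "qvel": joint speeds; "joint_efforts": joint torques, N m; "eef_pos": TCP position; "orientation": TCP orientation; "ft_force": force on the tool from outside, world axes, zero at the start; "wrist_torque": the same for the moment, N m; "finger_gap": opening from 0.0 (shut) to 1.0 (fully open); "gripper_force": force on a finger pad.
Only numpy, scipy, OpenCV 4.12 (cv2) and the standard library are available. Lean on these libraries where they do the work, as an engineer would, in place of code of your own. Each camera call takes 0.05 s, during which the arm holds its last target. There are 200 camera calls.

## Working session

There is one attempt and no reset: what is moved stays moved. The work goes in short steps, Python scripts to look and compute and a tool call to move; the robot and the scene stay as the last step left them, time stands still between calls to the robot, and variables do not carry over. Pictures are saved under pics/ and viewed, at most 10 in all, crops included, and the job is handed in when it is done.

Besides the shell and the picture viewer there is one more tool, called by a JSON object that holds its "api" and its "payload". drive_tool: Moves the arm, as the interface text tells. Its arguments: {"type":"object","properties":{"series":{"type":"array","items":{"type":"array","items":{"type":"number"}}},"grip":{"type":"number"},"force":{"type":"number"}},"required":["series"]}

```bash
ls; mkdir -p pics
python3 - <<'E'
from cell import manip
import cv2,numpy as np
print(manip.tips_ahead, manip.sense())
for c in ["scene","side"]:
    im=manip.read_camera(c); cv2.imwrite(f"pics/{c}0.png",im[:,:,::-1])
    for q in ["stud_foot","base","ring","mount","mount_post","mount_seat","ring_under","mug","notes","mouse","glue"]:
        try: r=manip.search_frame(c,q); print(c,q,[(np.round(d["location"]).tolist(),round(d["conf"],2)) for d in r[:2]])
        except Exception as e: print(c,q,e)
a=cv2.imread("pics/scene0.png");b=cv2.imread("pics/side0.png")
cv2.imwrite("pics/a0.png",cv2.resize(np.vstack([a,b]),None,fx=.71,fy=.71))
E
```

```text
pics
22.0 {'clock': 0.0, 'joint_pos': array([ 7.37973713e+01,  1.83518107e+01,  8.97073553e+01,  5.65656723e-04,
        7.20445760e+01, -1.14469754e+00]), 'qvel': array([-0.06893655, -0.03121129, -0.01837837,  0.14482367, -0.04865918,
       -0.00532209]), 'joint_efforts': array([-1.08562617e-04, -4.15538621e+01, -2.34165072e+01, -1.25006277e-04,
        8.14430939e-03,  4.71086253e-06]), 'eef_pos': array([149.24237682, 554.83109361, 252.47409817]), 'orientation': array([-1.79896289e+02, -2.61017941e-03,  1.64941892e+02]), 'ft_force': array([0.49020236, 0.26491134, 0.25835672]), 'wrist_torque': array([-0.01915693,  0.02843767, -0.02918578]), 'gripper_force': 0.0, 'finger_gap': 0.9976135999681593}
scene stud_foot [([454.0, -230.0, 6.0], 0.56)]
scene base [([459.0, -234.0, 13.0], 0.55)]
scene ring [([461.0, -240.0, 53.0], 0.5)]
scene mount [([467.0, 162.0, 8.0], 0.59)]
scene mount_post [([466.0, 158.0, 6.0], 0.98)]
scene mount_seat [([464.0, 159.0, 5.0], 0.81)]
scene ring_under [([457.0, -236.0, 58.0], 0.65)]
scene mug [([580.0, 408.0, 51.0], 0.76)]
scene notes [([613.0, 66.0, 24.0], 0.72), ([462.0, -238.0, 55.0], 0.55)]
scene mouse [([529.0, -447.0, 30.0], 0.95)]
scene glue [([630.0, 280.0, 64.0], 0.53)]
side stud_foot []
side base []
side ring [([465.0, -235.0, 60.0], 0.66)]
side mount [([467.0, 162.0, 6.0], 0.59)]
side mount_post [([467.0, 156.0, 3.0], 0.7)]
side mount_seat [([467.0, 156.0, 7.0], 0.74)]
side ring_under []
side mug [([577.0, 406.0, 42.0], 0.6)]
side notes [([615.0, 68.0, 23.0], 0.7)]
side mouse [([468.0, 163.0, 8.0], 0.53)]
side glue [([464.0, -237.0, 61.0], 0.4)]
```

View pics/a0.png

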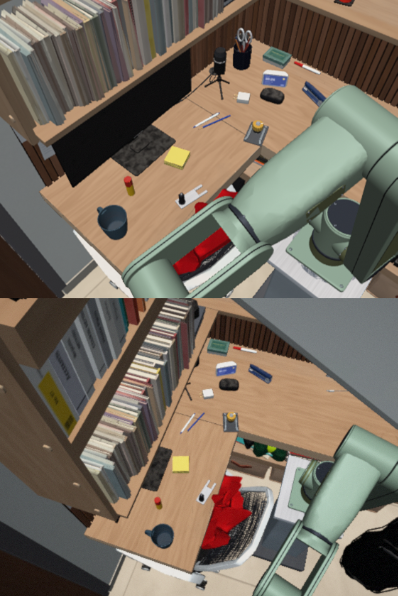

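The scene picture shows the mount at about (268,275) full-res and the base at about (362,183). I'll zoom in on both.

```bash
cat > h.py <<'E'
from cell import manip
import cv2,numpy as np
from scipy.spatial.transform import Rotation as R
from scipy.optimize import least_squares
def proj(ci,P):
    P=np.atleast_2d(P).astype(float); C=R.from_rotvec(np.ravel(ci["rvec"])).apply(P)+np.ravel(ci["tvec"])
    if ci.get("fish"):
        r=np.hypot(C[:,0],C[:,1]); th=np.arctan2(r,C[:,2]); s=th/np.maximum(r,1e-9)
    else: s=1/C[:,2]
    return np.c_[ci["cx"]+ci["fx"]*C[:,0]*s, ci["cy"]+ci["fy"]*C[:,1]*s]
def info(c):
    d=dict(manip.camera_info(c)); d["fish"]=c=="wrist"; return d
def onplane(ci,uv,z):
    return least_squares(lambda p:(proj(ci,[p[0],p[1],z])-uv).ravel(),[450,0]).x
E
python3 - <<'E'
from h import *
out=[]
for c in ["scene","side"]:
    im=cv2.imread(f"pics/{c}0.png"); ci=info(c)
    for P in ([467,160,10],[457,-236,30]):
        u,v=proj(ci,P)[0].astype(int); print(c,u,v)
        out.append(cv2.resize(im[v-30:v+30,u-40:u+40],(400,300),interpolation=cv2.INTER_CUBIC))
cv2.imwrite("pics/z.png",np.vstack([np.hstack(out[:2]),np.hstack(out[2:])]))
E
```

```text
scene 265 277
scene 362 184
side 288 274
side 326 172
```

View pics/z.png

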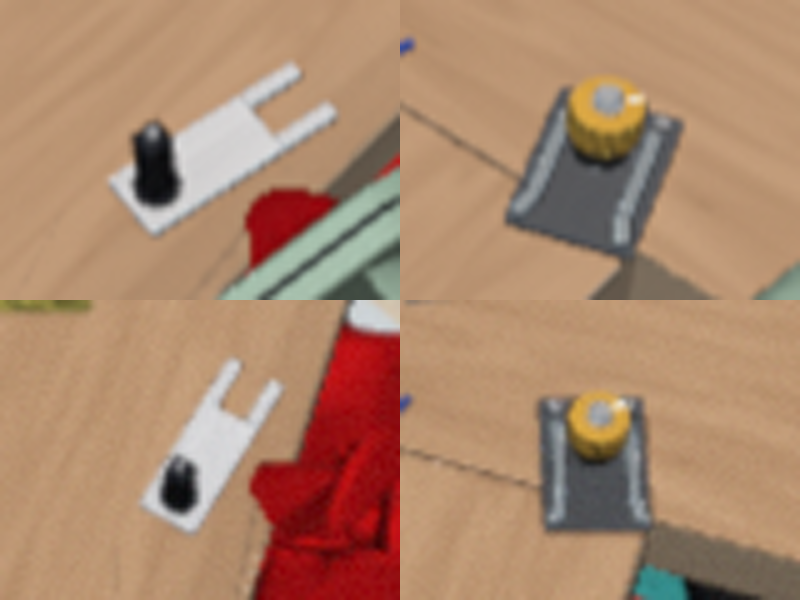

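The mount lies flat with its post up and its back corners at crop (108,180) and (155,235). The base's open mouth faces the lower left of the scene crop, with mouth corners at (505,220) and (630,255). I'll fit both poses from these corners.

Run:
```python
from h import *
S,D=info("scene"),info("side")
f=lambda o,l:np.array([[o[0]-40+a/5,o[1]-30+b/5] for a,b in l])
def fit(model,obs,x0):
    def res(p):
        r=R.from_euler("z",p[2]).as_matrix()
        P=model@r.T+[p[0],p[1],0]
        return np.concatenate([(proj(c,P)-uv).ravel() for c,uv in obs])
    best=min((least_squares(res,[*x0,t]) for t in np.arange(-3,3.2,.8)),key=lambda s:s.cost)
    print(best.x[:2].round(1),np.degrees(best.x[2]).round(1),"cost",best.cost.round(2),best.fun.round(1))
# corners: back-left(+y), back-right, front-left, front-right
M=np.array([[-91.5,20,7],[-91.5,-20,7],[24.5,20,7],[24.5,-20,7]])
fit(M,[(S,f((265,277),[(108,180),(155,235),(295,63),(338,112)])),(D,f((288,274),[(140,203),(192,232),(232,59),(283,83)]))],(467,160))
B=np.array([[-60,38,8],[-60,-38,8],[50,38,8],[50,-38,8]])
fit(B,[(S,f((362,184),[(105,220),(230,255),(165,88),(283,122)])),(D,f((326,172),[(147,230),(250,230),(140,98),(245,98)]))],(457,-236))
```

```text
[456.  115.5] 258.1 cost 1.2 [-0.2 -0.  -0.3  0.2 -0.6 -0.1  0.3  0.6 -0.1 -0.4  0.6 -0.  -0.2 -0.9
  0.4  0.1]
[ 462.7 -245.6] -71.4 cost 1.98 [-0.6  0.   0.3  1.  -0.7 -0.2  0.7  0.3 -0.6 -0.4  0.7 -0.4 -0.2 -0.3
  0.  -0.3]
```

{"api": "drive_tool", "payload": {"series": [[-0.42,-0.28,0.1,0,0,0],[-0.88,-0.58,0.26,0,0,0],[-0.88,-0.58,0.26,0,0,0],[-0.88,-0.58,0.26,0,0,0],[-0.88,-0.58,0.26,0,0,0],[-0.88,-0.58,0.26,0,0,0],[-0.88,-0.58,0.26,0,0,0],[-0.88,-0.58,0.26,0,0,0],[-0.88,-0.58,0.26,0,0,0],[-0.88,-0.58,0.26,0,0,0],[-0.88,-0.58,0.26,0,0,0],[-0.88,-0.58,0.26,0,0,0]], "grip": 1}}

```text
clock: 2.4
eef_pos: [471.4, 191.7, 134.7]
orientation: [180.0, 0.0, 164.9]
ft_force: [1.0, 0.4, 0.2]
finger_gap: 0.999
gripper_force: 0.0
```

{"api": "drive_tool", "payload": {"series": [[0,0,0,0,0,1],[0,0,0,0,0,1],[0,0,0,0,0,1],[0,0,0,0,0,1],[0,0,0,0,0,1],[0,0,0,0,0,1],[0,0,0,0,0,1],[0,0,0,0,0,1],[0,0,0,0,0,1],[0,0,0,0,0,1],[0,0,0,0,0,1],[0,0,0,0,0,1]]}}

```text
clock: 3.6
eef_pos: [470.4, 193.1, 135.0]
orientation: [180.0, -0.0, 95.9]
ft_force: [-0.3, 0.1, -0.1]
finger_gap: 1.0
gripper_force: 0.0
```

{"api": "drive_tool", "payload": {"series": [[0,0,0,0,0,1],[0,0,0,0,0,1],[0,0,0,0,0,1],[0,0,0,0,0,0.15],[0,0,0,0,0,0]]}}

```text
clock: 4.1
eef_pos: [470.4, 193.1, 135.0]
orientation: [180.0, -0.0, 78.2]
ft_force: [-1.1, -0.5, -0.5]
finger_gap: 0.999
gripper_force: 0.0
```

```bash
cat >> h.py <<'E'
def snap(n):
    s=manip.sense(); ci=info("wrist"); im=manip.read_camera("wrist")[:,:,::-1].copy(); cv2.imwrite(f"pics/{n}.png",im)
    np.save(f"pics/{n}.npy",ci,allow_pickle=True); return s,ci,im
def err(target,yaw):  # world target -> tool units
    s=manip.sense(); r=R.from_euler("xyz",s["orientation"],degrees=True)
    d=r.inv().apply(np.array(target)-s["eef_pos"])
    q=(r.inv()*R.from_euler("xyz",[180,0,yaw],degrees=True)).as_rotvec()
    print("t",round(s["clock"],2),"pos",s["eef_pos"].round(1),"rpy",s["orientation"].round(1),"mm",d.round(1),"units",(d/40).round(3),"turn",(q/.1).round(2),"F",s["ft_force"].round(1),"gap",round(s["finger_gap"],3))
E
python3 - <<'E'
from h import *
s,ci,im=snap("w1")
err([471.5,188.9,39],78.1)
for q in ["mount_post","mount_seat","mount"]:
    print(q,[(np.round(d["location"]).tolist(),round(d["conf"],2)) for d in manip.search_frame("wrist",q)[:2]])
def mk(p,yaw,pts): return np.array(pts)@R.from_euler("z",yaw,degrees=True).as_matrix().T+[*p,0]
P=mk((456,115.5),258.1,[[-91.5,20,7],[-91.5,-20,7],[24.5,-20,7],[24.5,20,7],[-75,0,61]])
for u,v in proj(ci,P): cv2.circle(im,(int(u),int(v)),3,(0,0,255),1)
cv2.imwrite("pics/w1o.png",im)
E
```

```text
t 4.15 pos [470.3 193.1 135. ] rpy [180.   -0.   78.2] mm [-3.9  2.  96. ] units [-0.097  0.05   2.399] turn [ 0.   -0.    0.02] F [-0.8  0.2 -0.6] gap 1.0
mount_post [([469.0, 164.0, 8.0], 0.91)]
mount_seat [([469.0, 161.0, 4.0], 0.97)]
mount [([470.0, 163.0, 7.0], 0.82)]
```

View pics/w1o.png

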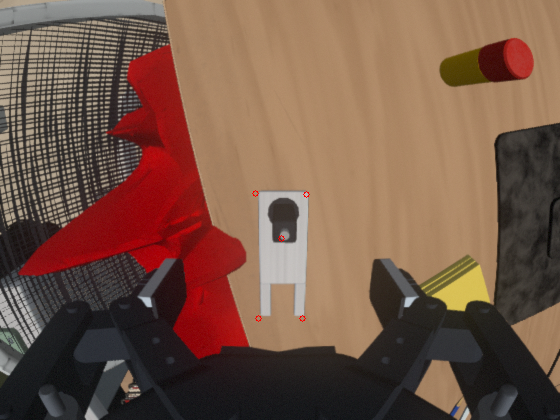

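The overlay agrees within about 3 px. In the wrist view the true back corners are about (260,192) and (308,192), the fork tips about (261,316) and (304,316), and the stub (285,236). I'll refit.

```bash
cat >> h.py <<'E'
def fitw(n,model,uv,x0,yaw0):
    ci=np.load(f"pics/{n}.npy",allow_pickle=True).item()
    f=lambda p:(proj(ci,np.array(model)@R.from_euler("z",p[2]).as_matrix().T+[p[0],p[1],0])-uv).ravel()
    s=least_squares(f,[*x0,np.radians(yaw0)]); p=s.x
    print("fit",p[:2].round(1),np.degrees(p[2]).round(1),s.fun.round(1)); return p[0],p[1],np.degrees(p[2])
E
python3 - <<'E'
from h import *
# sub-pixel: bright plate region
im=cv2.imread("pics/w1.png"); g=im.min(2)
m=cv2.inRange(g,150,255); n,l,st,c=cv2.connectedComponentsWithStats(m)
k=l[260,284]; print(st[k]); mm=(l==k)
for v in (200,205,260,275,290,305): x=np.where(mm[v])[0]; print(v,x.min(),x.max())
x,y,yaw=fitw("w1",[[-91.5,20,7],[-91.5,-20,7],[24.5,-20,7],[24.5,20,7],[-75,0,61]],[(260,192),(308,192),(304,316),(261,316),(285,236)],(456,115.5),258.1)
r=R.from_euler("z",yaw,degrees=True).apply([-75,0,0]); print(r[:2]+[x,y])
err([x+r[0],y+r[1],39],yaw-180)
E
```

```text
[ 259  192   49  124 3833]
200 259 307
205 259 307
260 260 306
275 260 305
290 261 304
305 261 303
fit [458.1 116.1] 257.9 [ 49.6   0.9 -49.4   0.6 -43.5   1.3  43.3   1.4   0.4   0.7]
[473.90901214 189.43474996]
t 4.3 pos [470.3 193.1 134.9] rpy [-180.    -0.    78.2] mm [-2.8  4.3 95.9] units [-0.071  0.107  2.398] turn [-0.   -0.    0.06] F [ 0.6 -0.1  0.1] gap 0.993
```

{"api": "drive_tool", "payload": {"series": [[-0.07,0.1,0.3,0,0,0.05],[0,0,0.6,0,0,0],[0,0,0.6,0,0,0],[0,0,0.5,0,0,0],[0,0,0.3,0,0,0],[0,0,0.1,0,0,0],[0,0,0,0,0,0]]}}

```text
clock: 5.0
eef_pos: [473.7, 189.4, 38.5]
orientation: [-180.0, 0.0, 77.9]
ft_force: [-0.1, -0.8, -0.1]
finger_gap: 1.004
gripper_force: 0.0
```

{"api": "drive_tool", "payload": {"series": [[0,0,0,0,0,0],[0,0,0,0,0,0],[0,0,0,0,0,0],[0,0,0,0,0,0],[0,0,0,0,0,0],[0,0,0,0,0,0],[0,0,0,0,0,0],[0,0,0,0,0,0]], "grip": -1, "force": 40}}

```text
clock: 5.8
eef_pos: [473.9, 189.6, 39.3]
orientation: [180.0, -0.0, 77.9]
ft_force: [0.1, 0.1, 4.9]
finger_gap: 0.184
gripper_force: 41.0
```

Run:
```python
from h import *
s,ci,im=snap("w2"); err([473,189.3,39],77.9)
cv2.imwrite("pics/w2c.png",im)
```

```text
t 5.85 pos [473.9 189.6  39.3] rpy [180.   -0.   77.9] mm [-0.5 -0.8  0.3] units [-0.012 -0.021  0.007] turn [ 0.01 -0.   -0.01] F [-0.2 -1.2  5.7] gap 0.179
```

View pics/w2c.png

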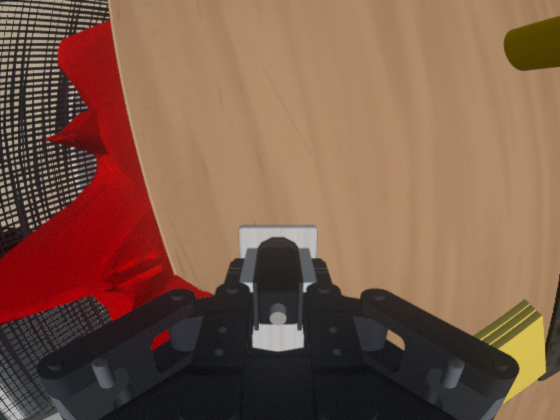

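The post is held square between the pads, with the stub at (278,318). Next I lift and carry it to a hover in front of the base mouth.

{"api": "drive_tool", "payload": {"series": [[0,0,-0.1,0,0,0],[0,0,-0.3,0,0,0],[0,0,-0.5,0,0,0],[0,0,-0.5,0,0,0],[-0.2,0,-0.4,0,0,0],[-0.5,0.02,-0.2,0,0,0],[-0.7,0.03,0,0,0,0],[-0.8,0.03,0,0,0,0],[-0.8,0.03,0,0,0,-0.3],[-0.8,0.03,0,0,0,-0.6],[-0.8,0.03,0,0,0,-0.6],[-0.8,0.03,0,0,0,-0.6]], "grip": -1, "force": 60}}

```text
clock: 7.05
eef_pos: [443.8, -25.4, 119.3]
orientation: [-180.0, -0.0, 90.0]
ft_force: [0.5, 1.0, -1.9]
finger_gap: 0.176
gripper_force: 58.6
```

Run:
```python
from h import *
err([419.6,-117.6,80],108.6)
```

```text
t 7.05 pos [443.8 -25.4 119.3] rpy [-180.   -0.   90.] mm [-92.2 -24.2  39.3] units [-2.304 -0.606  0.983] turn [-0.   -0.   -3.24] F [ 0.5  1.  -1.9] gap 0.176
```

{"api": "drive_tool", "payload": {"series": [[-0.7,-0.18,0.2,0,0,0],[-0.6,-0.16,0.2,0,0,0],[-0.5,-0.13,0.2,0,0,0],[-0.3,-0.08,0.2,0,0,0],[-0.2,-0.05,0.2,0,0,0],[0,0,0,0,0,-0.6],[0,0,0,0,0,-0.8],[0,0,0,0,0,-0.8],[0,0,0,0,0,-0.7],[0,0,0,0,0,-0.34],[0,0,0,0,0,0],[0,0,0,0,0,0]]}}

```text
clock: 8.25
eef_pos: [420.5, -115.9, 78.8]
orientation: [-180.0, -0.0, 108.4]
ft_force: [-0.2, 0.3, -2.2]
finger_gap: 0.179
gripper_force: 58.6
```

Run:
```python
from h import *
s,ci,im=snap("w3"); err([419.6,-117.6,80],108.6)
def mk(p,yaw,pts): return np.array(pts)@R.from_euler("z",yaw,degrees=True).as_matrix().T+[*p,0]
P=mk((462.7,-245.6),-71.4,[[-60,38,8],[-60,-38,8],[50,-38,8],[50,38,8],[0,0,66]])
for u,v in proj(ci,P): cv2.circle(im,(int(u),int(v)),3,(0,0,255),1)
cv2.imwrite("pics/w3o.png",im)
a=manip.read_camera("scene")[:,:,::-1];b=manip.read_camera("side")[:,:,::-1]
cv2.imwrite("pics/sc3.png",a);cv2.imwrite("pics/si3.png",b)
sc=cv2.resize(a[135:225,300:420],(400,300),interpolation=cv2.INTER_CUBIC);sd=cv2.resize(b[120:210,266:386],(400,300),interpolation=cv2.INTER_CUBIC)
cv2.imwrite("pics/w3o.png",np.vstack([im[:300,:][:, :],cv2.resize(np.hstack([sc,sd]),(560,210))]))
```

```text
t 8.3 pos [ 420.5 -116.    78.8] rpy [-180.    -0.   108.4] mm [-1.2 -1.3 -1.2] units [-0.031 -0.034 -0.03 ] turn [-0.   -0.   -0.03] F [-0.3 -0.8 -0.9] gap 0.183
```

View pics/w3o.png

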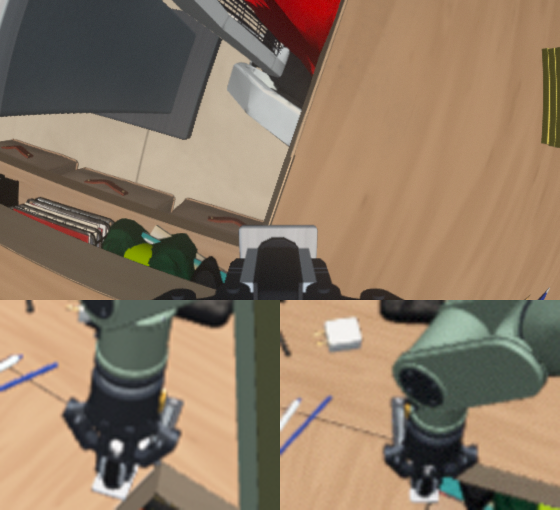

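The wrist camera looks back along the mount, so the base is hidden. I'll take one look from beyond the base, at a safe height.

{"api": "drive_tool", "payload": {"series": [[0,0,-0.4,0,0,0],[0,0,-0.7,0,0,0],[-0.3,0,-0.7,0,0,0],[-0.6,0,-0.4,0,0,0],[-0.9,0,0,0,0,0],[-0.9,0,0,0,0,0],[-0.9,0,0,0,0,0],[-0.8,0,0,0,0,0],[-0.5,0,0,0,0,0],[-0.1,0,0,0,0,0],[0,0,0,0,0,0]]}}

```text
clock: 9.5
eef_pos: [483.4, -306.0, 166.3]
orientation: [-180.0, -0.1, 108.4]
ft_force: [0.4, 0.0, -1.2]
finger_gap: 0.177
gripper_force: 58.8
```

Run:
```python
from h import *
s,ci,im=snap("w4"); err([419.6,-117.6,80],108.6)
def mk(p,yaw,pts): return np.array(pts)@R.from_euler("z",yaw,degrees=True).as_matrix().T+[*p,0]
P=mk((462.7,-245.6),-71.4,[[-60,38,8],[-60,-38,8],[50,-38,8],[50,38,8],[0,0,66]])
print(proj(ci,P).round(1))
for u,v in proj(ci,P): cv2.circle(im,(int(u),int(v)),3,(0,0,255),1)
cv2.imwrite("pics/w4o.png",cv2.resize(im[:350],(800,500)))
```

```text
t 9.55 pos [ 483.2 -305.3  166.4] rpy [-1.800e+02 -1.000e-01  1.084e+02] mm [198.   -0.9  86.8] units [ 4.95  -0.022  2.169] turn [-0.01 -0.02 -0.03] F [ 0.1  0.3 -2.6] gap 0.178
[[321.6  59.3]
 [231.9  59.7]
 [234.  185.6]
 [320.5 185.2]
 [276.8 129.6]]
```

View pics/w4o.png

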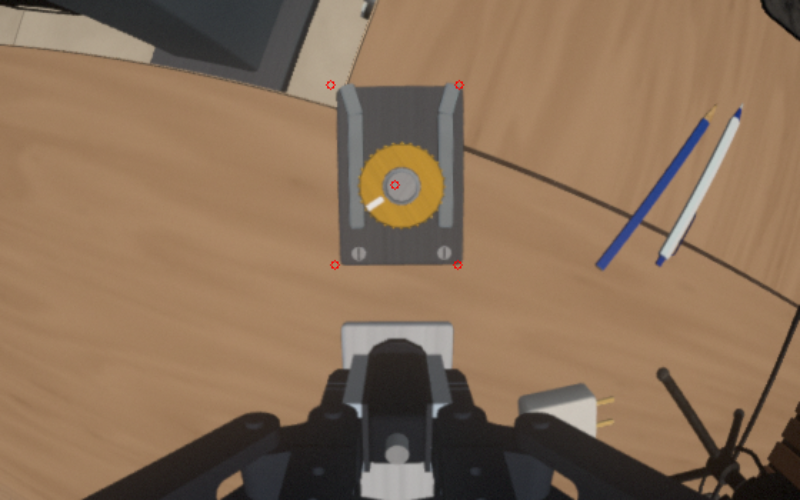

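The base's corners are at display (337,86), (463,86), (463,264) and (342,264), and the stud is at (401,185). The overlay is about 3 px too far left, as it was for the mount, so it looks like a camera bias. I'll check it against the mount in hand, whose plate edge spans (342..452, 322) with the stub at (397,447).

Run:
```python
from h import *
ci=np.load("pics/w4.npy",allow_pickle=True).item(); im=cv2.imread("pics/w4.png")
print("cxcy",ci["cx"],ci["cy"],ci["fx"])
red=im[:,:,2].astype(int)-im[:,:,0]   # wood is warm, steel grey
for v in (66,75,85,150,165,175):
    x=np.where(red[v,200:360]<25)[0]+200; print(v,x.min(),x.max())
for u in (258,280,300): 
    y=np.where(red[40:200,u]<25)[0]+40; print("col",u,y.min(),y.max())
x=np.where(red[229,215:345]<25)[0]+215; print("mount edge",x.min(),x.max()); y=np.where(red[200:235,250]<25)[0]+200; print(y.min())
s_pos=np.array([483.2,-305.5,166.4]); yaw=108.4
H=lambda pts:(np.array(pts)@R.from_euler("z",yaw-180,degrees=True).as_matrix().T)+s_pos-[0,0,39.3]+R.from_euler("z",yaw-180,degrees=True).apply([75,0,0])
print("pred in hand",proj(ci,H([[-91.5,20,7],[-91.5,-20,7],[-75,0,61]])).round(1))
# camera position in tool terms
Rm=R.from_rotvec(np.ravel(ci["rvec"])); print("cam offs in base axes",R.from_euler("z",-(yaw-180),degrees=True).apply(-Rm.inv().apply(np.ravel(ci["tvec"]))-s_pos).round(1), "axis",R.from_euler("z",-(yaw-180),degrees=True).apply(Rm.inv().apply([0,0,1])).round(3))
x,y,w=fitw("w4",[[-60,38,8],[-60,-38,8],[50,-38,8],[50,38,8],[0,0,66]],[(323.8,60.3),(235.5,60.3),(239,185),(324,185),(280.7,129.5)],(462.7,-245.6),-71.4)
```

```text
cxcy 277.598852827661 209.23893135485272 325.19226210127806
66 235 323
75 235 323
85 236 323
150 238 323
165 238 323
175 238 323
col 258 61 184
col 280 61 184
col 300 61 184
mount edge 239 316
225
pred in hand [[317.6 228.8]
 [237.4 228.8]
 [277.3 319.7]]
cam offs in base axes [-69.1   0.3 120.4] axis [ 0.268 -0.001 -0.963]
fit [ 465.6 -244.8] -71.0 [ 0.8 -1.1 -0.6 -0.3 -1.2  1.   0.3  0.1  0.5  0.2]
```

{"api": "drive_tool", "payload": {"series": [[0.4,0,0,0,0,-0.1],[0.9,0,0,0,0,0],[0.9,0,0,0,0,0],[0.9,0.02,0,0,0,0],[0.9,0,0,0,0,0],[0.6,0,0.3,0,0,0],[0.18,0,0.6,0,0,0],[0,0,0.6,0,0,0],[0,0,0.6,0,0,0],[0,0,0.35,0,0,0],[0,0,0.15,0,0,0],[0,0,0,0,0,0]]}}

```text
clock: 10.75
eef_pos: [421.2, -123.8, 62.7]
orientation: [-179.9, -0.1, 109.1]
ft_force: [0.3, 0.2, -2.9]
finger_gap: 0.178
gripper_force: 58.7
```

Run:
```python
from h import *
err([423.9,-123.8,47.3],109.0); print(manip.sense()["wrist_torque"].round(2))
```

```text
t 10.75 pos [ 421.2 -123.8   62.7] rpy [-1.799e+02 -1.000e-01  1.091e+02] mm [-0.9  2.6 15.4] units [-0.023  0.064  0.386] turn [-0.01 -0.01  0.02] F [ 0.3  0.2 -2.9] gap 0.178
[0.05 0.03 0.01]
```

{"api": "drive_tool", "payload": {"series": [[-0.02,0.064,0.05,0,0,0],[0,0,0.1,0,0,0],[0,0,0.1,0,0,0],[0,0,0.05,0,0,0],[0,0,0,0,0,0]]}}

```text
clock: 11.25
eef_pos: [424.8, -124.8, 50.7]
orientation: [-180.0, -0.0, 109.0]
ft_force: [-0.2, 0.7, -2.4]
finger_gap: 0.176
gripper_force: 58.8
```

Run:
```python
from h import *
err([423.9,-123.8,47.3],109.0); print(manip.sense()["wrist_torque"].round(2))
```

```text
t 11.25 pos [ 424.8 -124.8   50.7] rpy [-180.   -0.  109.] mm [ 1.3 -0.5  3.4] units [ 0.032 -0.012  0.085] turn [-0. -0.  0.] F [-0.2  0.7 -2.4] gap 0.176
[ 0.07 -0.03  0.  ]
```

{"api": "drive_tool", "payload": {"series": [[0,-0.01,0.03,0,0,0],[0,0,0.03,0,0,0],[0,0,0.02,0,0,0],[0,0,0,0,0,0]]}}

```text
clock: 11.65
eef_pos: [424.5, -125.0, 47.5]
orientation: [-180.0, -0.0, 109.0]
ft_force: [-0.4, 0.5, -1.4]
finger_gap: 0.177
gripper_force: 58.8
```

Run:
```python
from h import *
err([423.9,-123.8,47.3],109.0); print(manip.sense()["wrist_torque"].round(2))
```

```text
t 11.65 pos [ 424.5 -125.    47.5] rpy [-180.   -0.  109.] mm [ 1.3 -0.2  0.2] units [ 0.033 -0.004  0.005] turn [-0. -0.  0.] F [-0.4  0.5 -1.4] gap 0.177
[ 0.04 -0.03 -0.  ]
```

{"api": "drive_tool", "payload": {"series": [[0,0,0.015,0,0,0],[0,0,0,0,0,0],[0,0,0,0,0,0]]}}

```text
clock: 11.95
eef_pos: [424.6, -125.0, 47.1]
orientation: [180.0, -0.0, 109.0]
ft_force: [-0.1, 0.1, -3.5]
finger_gap: 0.174
gripper_force: 58.8
```

Run:
```python
from h import *
for i in range(1): err([423.9,-123.8,47.3],109.0); print(manip.sense()["wrist_torque"].round(2))
```

```text
t 11.95 pos [ 424.6 -125.    47.1] rpy [180.  -0. 109.] mm [ 1.3 -0.3 -0.2] units [ 0.034 -0.007 -0.005] turn [ 0. -0.  0.] F [-0.1  0.1 -3.5] gap 0.174
[0.04 0.07 0.05]
```

{"api": "drive_tool", "payload": {"series": [[0,0,0.02,0,0,0],[0,0,0,0,0,0],[0,0,0,0,0,0]]}}

```text
clock: 12.25
eef_pos: [424.6, -125.0, 46.3]
orientation: [180.0, -0.0, 109.0]
ft_force: [-0.0, -0.6, -2.0]
finger_gap: 0.178
gripper_force: 58.8
```

{"api": "drive_tool", "payload": {"series": [[0,0,0.02,0,0,0],[0,0,0,0,0,0],[0,0,0,0,0,0]]}}

```text
clock: 12.55
eef_pos: [424.6, -125.0, 45.5]
orientation: [-180.0, -0.0, 109.0]
ft_force: [0.7, 0.2, -1.6]
finger_gap: 0.184
gripper_force: 58.8
```

{"api": "drive_tool", "payload": {"series": [[0,0,0.015,0,0,0],[0,0,0,0,0,0],[0,0,0,0,0,0]]}}

```text
clock: 12.85
eef_pos: [424.6, -124.9, 45.1]
orientation: [180.0, -0.0, 109.0]
ft_force: [-1.2, 1.6, 2.4]
finger_gap: 0.178
gripper_force: 59.3
```

Run:
```python
from h import *
s,ci,im=snap("w5"); print(s["ft_force"].round(1),s["wrist_torque"].round(2),s["eef_pos"].round(1))
a=manip.read_camera("scene")[:,:,::-1];b=manip.read_camera("side")[:,:,::-1]
sc=cv2.resize(a[150:225,320:400],(400,375),interpolation=cv2.INTER_CUBIC);sd=cv2.resize(b[135:210,286:366],(400,375),interpolation=cv2.INTER_CUBIC)
w=cv2.resize(im[200:,100:460],(450,275))
cv2.imwrite("pics/m5.png",np.vstack([np.hstack([sc,sd])[:320],np.hstack([w,np.zeros((275,350,3),np.uint8)])]))
```

```text
[-1.2  1.6  2.4] [ 0.04  0.12 -0.03] [ 424.6 -124.9   45.1]
```

View pics/m5.png

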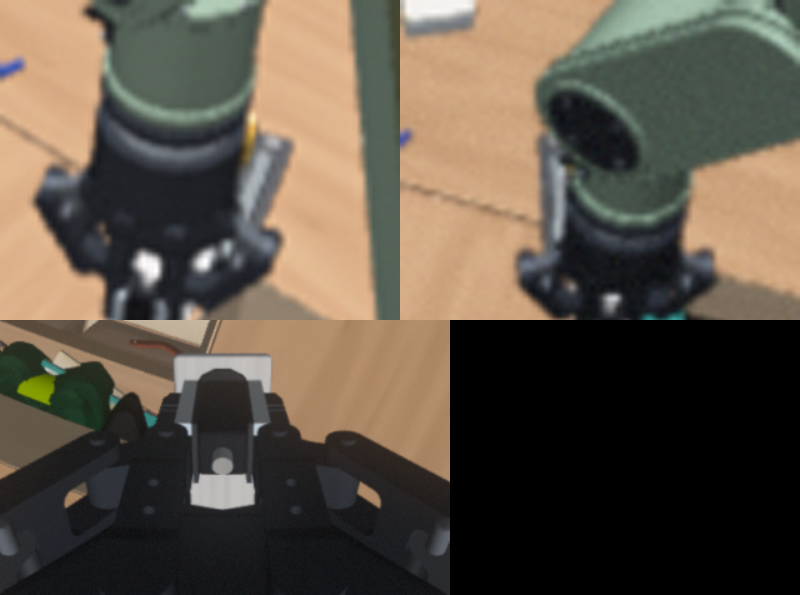

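The wrist picture shows the post still square in the jaws. Fz jumped by +4 N at z 45.1, so the foot is on the plate. I'll ease up slightly and slide in gently.

{"api": "drive_tool", "payload": {"series": [[-0.02,0,-0.008,0,0,0],[-0.1,0,0,0,0,0],[-0.1,0,0,0,0,0],[-0.1,0,0,0,0,0],[-0.1,0,0,0,0,0]]}}

```text
clock: 13.5
eef_pos: [430.1, -140.8, 45.6]
orientation: [180.0, -0.1, 109.0]
ft_force: [-2.2, 8.1, 9.9]
finger_gap: 0.181
gripper_force: 60.1
```

```bash
cat >> h.py <<'E'
def st():
    s=manip.sense(); r=R.from_euler("z",-71.0,degrees=True)
    d=r.inv().apply(s["eef_pos"]-[465.6,-244.8,0]); print("t",round(s["clock"],2),"base-frame TCP",d.round(2),"yaw",s["orientation"].round(2),"Fb",r.inv().apply(s["ft_force"]).round(1),"Mb",r.inv().apply(s["wrist_torque"]).round(3),"gap",round(s["finger_gap"],3))
E
python3 -c "
from h import *
st()"
```

```text
t 13.5 base-frame TCP [-109.92    0.26   45.55] yaw [ 1.8000e+02 -6.0000e-02  1.0898e+02] Fb [-8.3  0.5  9.9] Mb [ 0.055  0.872 -0.007] gap 0.181
```

Fz and drag rose as it slid. That fits the mount sitting slightly nose-up in the grip and rubbing on the plate's front edge. I'll compare the in-hand pictures to check.

Run:
```python
from h import *
ims={n:cv2.imread(f"pics/{n}.png") for n in ("w2","w4","w5")}
s,ci,im=snap("w6"); ims["w6"]=im; st()
for n,i in ims.items():
    g=cv2.cvtColor(i,6)
    t=cv2.cvtColor(ims["w4"],6)[302:325,268:290]
    r=cv2.matchTemplate(g[285:345,255:303],t,cv2.TM_CCOEFF_NORMED); _,m,_,p=cv2.minMaxLoc(r)
    col=g[210:245,270:290].astype(int).mean(1)
    c2=g[210:245,243:247].astype(int).mean(1)
    print(n,"stub",p[0]+255,p[1]+285,round(m,2),"edge row",210+np.abs(np.diff(c2)).argmax(),"plate below", [int(x) for x in g[325:350,300].astype(int)][::4])
cv2.imwrite("pics/m6.png",np.vstack([np.hstack([cv2.resize(ims[n][205:355,215:341],(336,300)) for n in ("w2","w4")]),np.hstack([cv2.resize(ims[n][205:355,215:341],(336,300)) for n in ("w5","w6")])]))
```

```text
t 13.55 base-frame TCP [-109.41    0.33   45.62] yaw [ 1.7999e+02 -3.0000e-02  1.0898e+02] Fb [-4.6 -0.4  6.1] Mb [-0.147  0.446 -0.018] gap 0.18
w2 stub 268 302 1.0 edge row 227 plate below [63, 76, 186, 184, 186, 185, 37]
w4 stub 268 302 1.0 edge row 227 plate below [66, 75, 176, 176, 175, 177, 34]
w5 stub 268 301 0.98 edge row 228 plate below [73, 81, 189, 189, 190, 189, 41]
w6 stub 268 301 0.98 edge row 227 plate below [70, 80, 183, 185, 184, 184, 39]
```

View pics/m6.png

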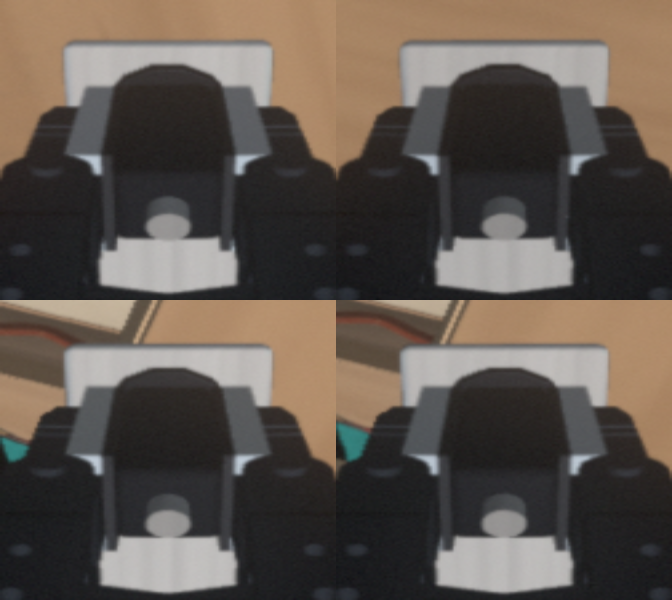

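The in-hand pose is unchanged up to w4 (stub at row 302). In w5 and w6 the stub is 1 px higher, so the nose is slightly up: I pressed 1–2 mm too low. I'll raise to relieve it and recheck the forces.

{"api": "drive_tool", "payload": {"series": [[0,0,-0.02,0,0,0],[0,0,-0.015,0,0,0],[0,0,0,0,0,0],[0,0,0,0,0,0]]}}

```text
clock: 13.95
eef_pos: [430.0, -141.0, 46.4]
orientation: [-180.0, -0.0, 109.0]
ft_force: [-0.2, -0.4, -1.3]
finger_gap: 0.177
gripper_force: 58.8
```

```bash
python3 -c "
from h import *
st()"
```

```text
t 13.95 base-frame TCP [-109.67    0.16   46.36] yaw [-179.99   -0.    109.02] Fb [ 0.3 -0.4 -1.3] Mb [-0.008  0.084  0.028] gap 0.177
```

{"api": "drive_tool", "payload": {"series": [[-0.05,0,0,0,0,0],[-0.1,0,0,0,0,0],[-0.1,0,0,0,0,0],[-0.1,0,0,0,0,0]]}}

```text
clock: 14.35
eef_pos: [434.9, -154.5, 46.6]
orientation: [180.0, 0.0, 109.0]
ft_force: [-0.2, -1.0, -2.3]
finger_gap: 0.182
gripper_force: 58.8
```

```bash
python3 -c "
from h import *
st()"
```

```text
t 14.35 base-frame TCP [-95.35   0.32  46.59] yaw [179.99   0.   109.02] Fb [ 0.9 -0.5 -2.3] Mb [-0.021  0.051  0.039] gap 0.182
```

Sliding freely.

{"api": "drive_tool", "payload": {"series": [[-0.1,0,0,0,0,0],[-0.1,0,0,0,0,0],[-0.1,0,0,0,0,0],[-0.07,0,0,0,0,0]]}}

```text
clock: 14.75
eef_pos: [439.6, -168.5, 46.6]
orientation: [180.0, -0.0, 109.0]
ft_force: [0.4, -0.2, -0.8]
finger_gap: 0.177
gripper_force: 58.8
```

```bash
python3 -c "
from h import *
st()"
```

```text
t 14.75 base-frame TCP [-80.62   0.28  46.64] yaw [179.99  -0.   109.  ] Fb [ 0.3  0.3 -0.8] Mb [-0.021  0.184  0.02 ] gap 0.177
```

{"api": "drive_tool", "payload": {"series": [[-0.05,0,0,0,0,0],[-0.04,0,0,0,0,0],[0,0,0,0,0,0]]}}

```text
clock: 15.05
eef_pos: [440.6, -171.6, 46.7]
orientation: [180.0, 0.0, 109.0]
ft_force: [-0.2, -0.3, 0.4]
finger_gap: 0.178
gripper_force: 58.9
```

{"api": "drive_tool", "payload": {"series": [[-0.03,0,0,0,0,0],[-0.01,0,0,0,0,0],[0,0,0,0,0,0]]}}

```text
clock: 15.35
eef_pos: [441.0, -172.8, 46.7]
orientation: [-180.0, -0.0, 109.0]
ft_force: [-1.2, 1.6, 2.7]
finger_gap: 0.178
gripper_force: 59.2
```

```bash
python3 -c "
from h import *
st()"
```

```text
t 15.35 base-frame TCP [-76.11   0.19  46.7 ] yaw [-1.7999e+02 -3.0000e-02  1.0902e+02] Fb [-1.9 -0.6  2.7] Mb [-0.051  0.458 -0.048] gap 0.178
```

{"api": "drive_tool", "payload": {"series": [[0,0,-0.012,0,0,0],[-0.02,0,0,0,0,0],[-0.01,0,0,0,0,0],[0,0,0,0,0,0]]}}

```text
clock: 15.75
eef_pos: [441.6, -174.3, 46.9]
orientation: [180.0, 0.0, 109.0]
ft_force: [-0.3, -0.2, -2.2]
finger_gap: 0.172
gripper_force: 58.9
```

```bash
python3 -c "
from h import *
st()"
```

```text
t 15.75 base-frame TCP [-74.43   0.27  46.94] yaw [180.     0.   109.02] Fb [ 0.1 -0.3 -2.2] Mb [0.023 0.026 0.017] gap 0.172
```

Free again. On until the fork meets the stud.

{"api": "drive_tool", "payload": {"series": [[-0.025,0,0,0,0,0],[0,0,0,0,0,0],[0,0,0,0,0,0]]}}

```text
clock: 16.05
eef_pos: [441.6, -174.8, 47.0]
orientation: [-180.0, -0.0, 109.0]
ft_force: [0.0, 2.8, -1.5]
finger_gap: 0.178
gripper_force: 58.9
```

{"api": "drive_tool", "payload": {"series": [[-0.025,0,0,0,0,0],[0,0,0,0,0,0],[0,0,0,0,0,0]]}}

```text
clock: 16.35
eef_pos: [441.6, -175.0, 47.0]
orientation: [-180.0, -0.1, 109.0]
ft_force: [-0.8, 5.8, 0.1]
finger_gap: 0.178
gripper_force: 59.1
```

```bash
python3 -c "
from h import *
st()"
```

```text
t 16.35 base-frame TCP [-7.377e+01 -1.000e-02  4.702e+01] yaw [-1.7996e+02 -1.3000e-01  1.0900e+02] Fb [-5.7  1.1  0.1] Mb [0.267 0.939 0.124] gap 0.178
```

Home: the tool has stopped moving and Fx is -5.7 N against the stud. I'll release and lift clear.

{"api": "drive_tool", "payload": {"series": [[0,0,0,0,0,0],[0,0,0,0,0,0],[0,0,0,0,0,0],[0,0,0,0,0,0]], "grip": 0.2}}

```text
clock: 16.75
eef_pos: [442.5, -176.3, 47.2]
orientation: [180.0, 0.0, 109.0]
ft_force: [0.0, -0.4, -0.8]
finger_gap: 0.601
gripper_force: 0.0
```

{"api": "drive_tool", "payload": {"series": [[0,0,-0.3,0,0,0],[0,0,-0.6,0,0,0],[0,0,-0.6,0,0,0],[0,0,-0.3,0,0,0],[-0.3,0,0,0,0,0],[-0.6,0,0,0,0,0],[-0.6,0,0,0,0,0],[-0.3,0,0,0,0,0],[0,0,0,0,0,0]]}}

```text
clock: 17.65
eef_pos: [465.9, -245.6, 118.2]
orientation: [-180.0, -0.0, 108.9]
ft_force: [0.2, 0.5, 0.0]
finger_gap: 0.602
gripper_force: 0.0
```

Run:
```python
from h import *
st(); s,ci,im=snap("w7"); print(s["joint_pos"].round(1))
cv2.imwrite("pics/w7c.png",im)
```

```text
t 17.65 base-frame TCP [8.500e-01 6.000e-02 1.182e+02] yaw [-1.7998e+02 -2.0000e-02  1.0891e+02] Fb [-0.4  0.3  0. ] Mb [-0.012  0.006 -0.016] gap 0.602
[-29.   21.2 106.9  -0.   51.9 -48. ]
```

View pics/w7c.png

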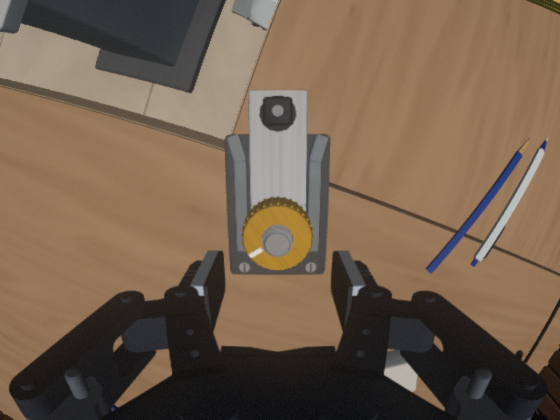

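The mount lies between the rails, with its rear edge at row 91, the base edges at rows 135 and 273, and the ring at (278,237). I'll check numerically that the fork is home.

Run:
```python
from h import *
ci=np.load("pics/w7.npy",allow_pickle=True).item(); im=cv2.imread("pics/w7.png")
red=im[:,:,2].astype(int)-im[:,:,0]
y=np.where(red[60:330,262]<25)[0]+60; print("mount rear row",y.min())
for u in (231,322): y=np.where(red[100:300,u]<25)[0]+100; print("base rows",u,y.min(),y.max())
for v in (100,110): x=np.where(red[v,230:330]<25)[0]+230; print("mount",v,x.min(),x.max())
for v in (140,150,265): x=np.where(red[v,200:350]<25)[0]+200; print("base",v,x.min(),x.max())
mk=lambda pts,dx=0:np.array(pts)@R.from_euler("z",-71,degrees=True).as_matrix().T+[465.6,-244.8,0]
print("pred base rear/front, mount rear (home, -2mm), stud top, post top",proj(ci,mk([[-60,32,8],[50,0,8],[-91.5,0,15],[-93.5,0,15],[0,0,66],[-75,0,69]])).round(1))
```

```text
mount rear row 90
base rows 231 135 272
base rows 322 134 273
mount 100 249 306
mount 110 249 306
base 140 223 329
base 150 225 329
base 265 200 349
pred base rear/front, mount rear (home, -2mm), stud top, post top [[322.6 133.6]
 [277.7 275.5]
 [277.2  88. ]
 [277.2  85.1]
 [277.4 244.2]
 [277.1 109. ]]
```

{"api": "drive_tool", "payload": {"series": [[0.02,0,0,0,0,-1],[0,0,0,0,0,-1],[0,0,0,0,0,-1],[0,0,0,0,0,-1],[0,0,0,0,0,-1],[0,0,0,0,0,-1],[0,0,0,0,0,-1],[0,0,0,0,0,-1],[0,0,0,0,0,-1],[0,0,0,0,0,-1],[0,0,0,0,0,-1],[0,0,0,0,0,-1]]}}

```text
clock: 18.9
eef_pos: [464.7, -242.1, 118.7]
orientation: [179.9, -0.1, 178.1]
ft_force: [0.6, 0.3, 0.2]
finger_gap: 0.599
gripper_force: 0.0
```

{"api": "drive_tool", "payload": {"series": [[0,0,0,0,0,-1],[0,0,0,0,0,-1],[0,0,0.2,0,0,-1],[0,0,0.4,0,0,-0.7],[0,0,0.4,0,0,0],[0,0,0.3,0,0,0],[0,0,0.2,0,0,0],[0,0,0.1,0,0,0],[0,0,0,0,0,0]]}}

```text
clock: 19.8
eef_pos: [465.2, -243.0, 54.6]
orientation: [180.0, -0.0, -161.0]
ft_force: [0.3, -1.8, -1.6]
finger_gap: 0.6
gripper_force: 0.8
```

```bash
python3 -c "
from h import *
st(); print(manip.sense()['joint_pos'].round(1))"
```

```text
t 19.8 base-frame TCP [-1.84  0.18 54.57] yaw [ 1.7996e+02 -3.0000e-02 -1.6101e+02] Fb [ 1.9 -0.3 -1.6] Mb [ 0.025 -0.245 -0.014] gap 0.6
[ -28.8   25.9  111.     0.    43.1 -137.8]
```

{"api": "drive_tool", "payload": {"series": [[0,-0.045,0,0,0,0],[0,0,0,0,0,0]]}}

```text
clock: 20.0
eef_pos: [465.8, -244.9, 55.1]
orientation: [180.0, -0.0, -161.0]
ft_force: [0.4, 0.5, 0.4]
finger_gap: 0.598
gripper_force: 0.0
```

{"api": "drive_tool", "payload": {"series": [[0,0,0,0,0,0],[0,0,0,0,0,0],[0,0,0,0,0,0],[0,0,0,0,0,0],[0,0,0,0,0,0]], "grip": -1, "force": 30}}

```text
clock: 20.5
eef_pos: [466.6, -246.3, 55.8]
orientation: [-179.8, 0.1, -161.0]
ft_force: [-0.7, -5.0, 2.2]
finger_gap: 0.5
gripper_force: 30.8
```

```bash
python3 -c "
from h import *
st(); print(manip.sense()['joint_pos'].round(1))"
```

```text
t 20.5 base-frame TCP [ 1.79  0.46 55.78] yaw [-1.7983e+02  6.0000e-02 -1.6100e+02] Fb [ 4.5 -2.3  2.2] Mb [-0.3   -0.774 -0.054] gap 0.5
[-2.900e+01  2.590e+01  1.107e+02 -1.000e-01  4.320e+01 -1.380e+02]
```

{"api": "drive_tool", "payload": {"series": [[0.01,-0.04,0,0,0,0],[0,0,0,0,0,0]]}}

```text
clock: 20.7
eef_pos: [466.6, -246.5, 55.6]
orientation: [180.0, 0.1, -161.1]
ft_force: [1.3, 2.1, 4.0]
finger_gap: 0.503
gripper_force: 31.1
```

```bash
python3 -c "
from h import *
st()"
```

```text
t 20.7 base-frame TCP [ 1.9   0.41 55.61] yaw [ 1.7999e+02  7.0000e-02 -1.6106e+02] Fb [-1.6  1.9  4. ] Mb [0.229 0.052 0.002] gap 0.503
```

{"api": "drive_tool", "payload": {"series": [[0,0,0,0,0,0.5],[0,0,0.004,0,0,1],[0,0,0.004,0,0,1],[0,0,0.004,0,0,1],[0,0,0.004,0,0,1],[0,0,0.004,0,0,1],[0,0,0.004,0,0,1],[0,0,0.004,0,0,1],[0,0,0.004,0,0,1],[0,0,0.004,0,0,1]]}}

```text
clock: 21.7
eef_pos: [466.5, -247.1, 54.1]
orientation: [-180.0, 0.1, 144.4]
ft_force: [0.6, -1.3, 3.5]
finger_gap: 0.502
gripper_force: 31.1
```

```bash
python3 -c "
from h import *
st()"
```

```text
t 21.7 base-frame TCP [ 2.48  0.09 54.12] yaw [-1.7998e+02  8.0000e-02  1.4435e+02] Fb [1.5 0.1 3.5] Mb [-0.165 -0.343  0.049] gap 0.502
```

{"api": "drive_tool", "payload": {"series": [[0,0,0.004,0,0,1],[0,0,0.004,0,0,1],[0,0,0.004,0,0,1],[0,0,0.004,0,0,1],[0,0,0.004,0,0,1],[0,0,0.004,0,0,1]]}}

```text
clock: 22.3
eef_pos: [466.2, -247.4, 53.1]
orientation: [-180.0, 0.1, 110.0]
ft_force: [-0.0, -2.8, 4.1]
finger_gap: 0.498
gripper_force: 31.1
```

```bash
python3 -c "
from h import *
st()"
```

```text
t 22.3 base-frame TCP [ 2.6  -0.31 53.14] yaw [-1.7999e+02  8.0000e-02  1.0999e+02] Fb [ 2.7 -0.9  4.1] Mb [-0.419 -0.4    0.067] gap 0.498
```

{"api": "drive_tool", "payload": {"series": [[0,0,0.004,0,0,1],[0,0,0.004,0,0,1],[0,0,0.004,0,0,1]]}}

```text
clock: 22.6
eef_pos: [465.9, -247.4, 52.6]
orientation: [-180.0, 0.1, 92.8]
ft_force: [-1.1, -2.8, 5.5]
finger_gap: 0.505
gripper_force: 31.2
```

```bash
python3 -c "
from h import *
st()"
```

```text
t 22.6 base-frame TCP [ 2.57 -0.55 52.65] yaw [-1.7998e+02  8.0000e-02  9.2810e+01] Fb [ 2.3 -2.   5.5] Mb [-0.555 -0.423  0.032] gap 0.505
```

{"api": "drive_tool", "payload": {"series": [[0,0,0.004,0,0,1],[0,0,0.004,0,0,1],[0,0,0.004,0,0,1]]}}

```text
clock: 22.9
eef_pos: [465.7, -247.4, 52.1]
orientation: [-180.0, 0.1, 75.6]
ft_force: [-2.1, -4.0, 5.6]
finger_gap: 0.504
gripper_force: 31.2
```

```bash
python3 -c "
from h import *
st()"
```

```text
t 22.9 base-frame TCP [ 2.46 -0.76 52.13] yaw [-1.7997e+02  8.0000e-02  7.5620e+01] Fb [ 3.1 -3.2  5.6] Mb [-0.588 -0.352  0.044] gap 0.504
```

{"api": "drive_tool", "payload": {"series": [[-0.02,-0.005,-0.015,0,0,1],[0,0,0.004,0,0,1],[0,0,0.004,0,0,1]]}}

```text
clock: 23.2
eef_pos: [465.4, -247.4, 51.9]
orientation: [-180.0, 0.0, 58.4]
ft_force: [-0.1, -0.5, 1.5]
finger_gap: 0.505
gripper_force: 30.9
```

```bash
python3 -c "
from h import *
st()"
```

```text
t 23.2 base-frame TCP [ 2.36 -0.99 51.85] yaw [-1.7996e+02  1.0000e-02  5.8390e+01] Fb [ 0.5 -0.3  1.5] Mb [-0.129 -0.103  0.039] gap 0.505
```

{"api": "drive_tool", "payload": {"series": [[0,0,0.004,0,0,1],[0,0,0.004,0,0,1],[0,0,0.004,0,0,1]]}}

```text
clock: 23.5
eef_pos: [465.2, -247.2, 51.4]
orientation: [-179.9, 0.0, 41.2]
ft_force: [-0.1, -0.1, 2.3]
finger_gap: 0.502
gripper_force: 31.0
```

```bash
python3 -c "
from h import *
st()"
```

```text
t 23.5 base-frame TCP [ 2.15 -1.11 51.43] yaw [-1.7993e+02  3.0000e-02  4.1210e+01] Fb [ 0.1 -0.1  2.3] Mb [-0.172  0.055  0.067] gap 0.502
```

{"api": "drive_tool", "payload": {"series": [[0,0,0.004,0,0,1],[0,0,0.004,0,0,1],[0,0,0.004,0,0,1]]}}

```text
clock: 23.8
eef_pos: [465.1, -247.0, 51.0]
orientation: [-179.9, 0.1, 24.0]
ft_force: [-1.2, -0.3, 3.9]
finger_gap: 0.502
gripper_force: 31.1
```

```bash
python3 -c "
from h import *
st()"
```

```text
t 23.8 base-frame TCP [ 1.96 -1.16 51.  ] yaw [-1.7992e+02  6.0000e-02  2.4020e+01] Fb [-0.1 -1.3  3.9] Mb [-0.077  0.178  0.125] gap 0.502
```

{"api": "drive_tool", "payload": {"series": [[0,0,-0.004,0,0,1],[0,0,0.004,0,0,1]]}}

```text
clock: 24.0
eef_pos: [465.1, -246.9, 50.8]
orientation: [-179.9, 0.1, 12.6]
ft_force: [-0.8, 0.1, 1.7]
finger_gap: 0.503
gripper_force: 31.0
```

```bash
python3 -c "
from h import *
st()"
```

```text
t 24.0 base-frame TCP [ 1.79 -1.17 50.79] yaw [-1.7992e+02  8.0000e-02  1.2550e+01] Fb [-0.4 -0.7  1.7] Mb [0.036 0.174 0.144] gap 0.503
```

Torque has risen from about 0.05 to 0.144 N m at a slope of 0.15/rad, which puts contact at about 150° of turn. I'm at 186° now, so I'll finish at about 200°, an eighth of a turn past the felt rise.

{"api": "drive_tool", "payload": {"series": [[0,0,0.004,0,0,1],[0,0,0.004,0,0,1],[0,0,0.002,0,0,0.3]]}}

```text
clock: 24.3
eef_pos: [465.1, -246.7, 50.5]
orientation: [-179.9, 0.1, -0.5]
ft_force: [-1.4, 1.9, 3.3]
finger_gap: 0.5
gripper_force: 31.1
```

```bash
python3 -c "
from h import *
st()"
```

```text
t 24.3 base-frame TCP [ 1.63 -1.11 50.46] yaw [-1.7992e+02  9.0000e-02 -4.7000e-01] Fb [-2.2 -0.7  3.3] Mb [0.054 0.363 0.171] gap 0.5
```

{"api": "drive_tool", "payload": {"series": [[0,0,0,0,0,0],[0,0,0,0,0,0],[0,0,0,0,0,0],[0,0,0,0,0,0]], "grip": 0.25}}

```text
clock: 24.7
eef_pos: [465.7, -247.4, 50.5]
orientation: [-180.0, 0.0, -0.4]
ft_force: [0.4, -0.5, -0.6]
finger_gap: 0.624
gripper_force: 0.0
```

{"api": "drive_tool", "payload": {"series": [[0,0,-0.1,0,0,0],[0,0,-0.3,0,0,0],[0,0,-0.6,0,0,0],[0,0,-0.6,0,0,0],[0,0,-0.6,0,0,0],[0,0,-0.2,0,0,0],[0,0,0,0,0,0]]}}

```text
clock: 25.4
eef_pos: [466.4, -247.8, 148.3]
orientation: [179.9, -0.2, -0.4]
ft_force: [0.8, 0.1, -0.5]
finger_gap: 0.628
gripper_force: 0.0
```

Run:
```python
from h import *
st(); s,ci,im=snap("w8"); cv2.imwrite("pics/w8c.png",im)
```

```text
t 25.4 base-frame TCP [  3.1   -0.19 148.28] yaw [179.91  -0.18  -0.41] Fb [ 0.2  0.8 -0.5] Mb [-0.01   0.021 -0.004] gap 0.628
```

View pics/w8c.png

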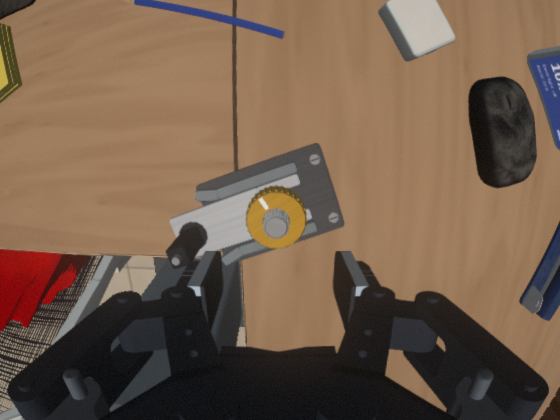

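The mount lies between the rails, with the fork tip showing past the ring at about (308,214) and the ring screwed down. The gripper is clear and touching nothing.

```bash
python3 -c "
from cell import manip
print(manip.close_job())"
```

```text
the job is handed in; nothing more can be done
None
```

The job is handed in at about 25 s: the mount is home against the stud, and the ring is turned about 200° (0.55 turn), roughly 50° past first contact at about 150°, with everything let go.

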